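# Dipper off its hook and under the soap pump

## Robot

A 7-joint arm with a two-finger parallel gripper is mounted at the origin on the work surface. World frame = base frame: x ahead of the robot, y to its left, z up, the work surface at z = 0. Lengths are in m, angles in rad, forces in N, time in s.
With the tool pointing down it reaches from about 0.425 to 0.875 m from the base axis. Payload 4.7 kg.
Tool frame: the origin (TCP) lies midway between the tips of the shut fingers; the grasp point (between the pads) lies 19 mm behind it; x points along the fingers, z is the direction in which the jaws open and shut, and the axes are right-handed (so a half turn about x gives the same grasp; the last joint's range is limited). The gripper opens to 87 mm and grips with 3 to 60 N. Pads are 19 mm wide; open, the fingers measure 117 mm over their backs; the gripper's body (75 mm by 190 mm) begins 51 mm behind the grasp point.
Start: joints at [1.173, 0.321, -0.07, 1.45, 0.023, 1.371, -0.057], TCP at [0.26, -0.596, 0.202] pointing down, gripper open.
Joint ranges: [-2.86, 2.86], [-0.3, 2.09], [-1.38, 1.24], [0.06, 2.45], [-1.56, 4.7], [0.09, 2.05], [-2.69, 2.69]. Speed limits (rad/s): [2.57, 2.57, 3.14, 3.14, 3.14, 3.14, 3.14].

## Interface

Orientations are given as a rotation vector (axis times angle).
In Python, from bench import ctrl, vision, close_job gives the robot as it stands. The module is installed in compiled form; this text tells all that it offers.
- The arm moves only by the tool servo_tool, never from a script. Its argument "commands" is a list that holds one entry, the list of rows, each a list of 7 numbers: the turn, a rotation vector about the tool's x, y, z in degrees, then the shift along the tool's x, y, z in mm, then the finger opening in mm, from 0 to 87. In form: [[[wx, wy, wz, x, y, z, grip], ...]]. A call has 1 to 5 rows; each row is the pose to reach, as a shift and turn from the pose commanded when the call began, along the tool's axes at that moment; what a row does not reach only later rows make up. A row lasts 1/8 s, in which the tool goes at most 62.5 mm and 10.7 degrees, less where a joint would pass 70% of its speed; a pose out of reach is approached as far as the arm can. A call with a gripper value outside its range is refused whole. The fingers move at their own pace and stop on an object; "newtons" is the grip in N (left out, the last holds). Time passes only in rows, so rows that repeat a pose let the fingers close. It gives the time, the measured TCP pose, the force and the opening at its end, in the units of the state.
- ctrl.get_state(): the state, without advancing time (a new reading comes with each control period).
- vision.get_image(name): name is "side" or "top" or "wrist"; returns the picture (400x640x3 uint8, red, green, blue); there is no depth.
- vision.camera_info(name): a dict with "fov_y" (degrees; the focal length in pixels is half the picture's height over the tangent of half this angle, whatever the lens; pixels are square), "cx", "cy" (the principal point, pixels), "dist" ([k1, k2, p1, p2, k3] as OpenCV has them; the pictures are not rectified), "pose" (4x4, takes a point from camera to world coordinates). Camera axes: x right, y down, z forward; pixel columns grow to the right and rows downward; lengths in m; the calibration is good to about 2 mm. A picture is of the moment at which its call begins: read the wrist's pose just before it. camera_info takes no time and is no camera call; for the wrist camera it gives the pose at the moment of the call.
- close_job(): hands the job in, once; it reports no verdict.
The state is a dict: "time": time; "joint_positions": joint angles; "qd": joint speeds; "joint_torque": joint torques, N m; "position": TCP position; "tool_rot": TCP orientation; "ft_force": force on the tool from outside, world axes, zero at the start; "torque": the same for the moment, N m; "grip_width": opening from 0.0 (shut) to 1.0 (fully open).
Only numpy, scipy, OpenCV 4.12 (cv2) and the standard library are available. Lean on these libraries where they do the work, as an engineer would, in place of code of your own. Each camera call takes 0.05 s, during which the arm holds its last target. There are 200 camera calls.

## Task

The plaster moulds are due a coat of mould soap. Ease the larger flat-bottomed dipper up and off its hook without wrenching it, stand it upright on the table with its cup under the spout of the pump bottle, and let go of it; then press the pump head firmly but without ramming it, all the way down to its stop, and let it rise again. Leave the other hanging things on their hooks and everything else on the table where it is, do not drop the dipper, and do not work the pump before the cup is under the spout.

Things in the scene. Friction and masses are not known exactly. Their poses are not given: they have to be found in the camera images.
- dipper: Larger dipper, 0.15-0.27 kg: flat-bottomed steel cup at the foot of an upright wooden handle, 253 mm tall in all. Origin: on the hook's centre line while it hangs, 11 mm below the handle's top. z up, x from handle to cup; cup axis at x = +3 mm. Hangs upright, free to swing, on any of the three hooks, handle towards the robot, foot 28 mm up. Standing upright, its origin is 242 mm up.
- dipper_head (a point): In the head of the larger dipper's handle, 10 mm below the dipper's origin. The head is 29 mm wide (along y), 12 mm thick (x), flat-sided from z = +4 to -45 mm. Through it along x goes the hanging slot, 17 mm wide, 35 mm tall: its peaked top rests on the hook, its floor is at z = -29.5. Below the head a neck slants to the straight handle, 22 mm wide, at x = -32, z = -95 to -234 mm.
- dipper_mouth (a point): Centre of the larger dipper's open rim: x = +3, z = -180 mm of the dipper. The cup is 60 mm across outside, 55 inside, 62 mm tall.
- dipper_base (a point): Centre of the underside of the larger dipper's cup: x = +3, z = -242 mm of the dipper; at height 0 when it stands on the table.
- rack: Fixed wooden rack 420 mm wide. Origin on the table below the hooks; x points away from the robot, y along the rack. A wire shelf, underside 391 mm up, from x = +6 to +85 mm, hinders reaching straight down. Uprights 24 mm square at x = +47, y = +-190 mm. A bar 20 mm thick at x = +47 mm, 254 to 286 mm up, carries three hooks at y = -120, 0 and +120 mm.
- hook_mid (a point): Seat of the middle hook, 270 mm up (x = 0 of the rack; all hooks alike). A level 9 mm steel rod pointing to -x. 20 mm out from the seat its end turns up, 9 mm thick, its top 16.5 mm over the rod's centre line: lift a handle 12 to 25 mm straight up (18 is best), then draw it 40 mm out along the rod. Less and it catches on the end, more and the slot floor meets the rod.
- small_dipper: Bystander hanging on another hook: like the larger dipper, with a flat-bottomed steel cup only 40 mm across and 42 mm tall. Origin (on its hook) and axes as for the larger dipper; cup axis at x = +5 mm.
- ladle: Bystander hanging on the remaining hook: the same handle with a round-bottomed steel bowl 60 mm across and 34 mm deep. Origin (on its hook) and axes as for the larger dipper.
- bottle: Pump bottle, loose, white plastic, 62 mm across, body 85 mm tall, 0.18 to 0.36 kg, standing on the table. Origin: centre of its underside, z up; the spout points along -x of the bottle, roughly towards the robot.
- pump_top (a point): Centre of the flat round top of the pump head, 32 mm across, 157 mm above the table when up; on the bottle's axis.
- spout (a point): Mouth of the pump's spout: 72 mm from the bottle's axis and 132 mm above the table when the head is up (it moves with the head). The spout is a 10 mm tube from the head to here; the space below it, in front of the bottle, is free.
- pump (a joint): How far the pump head is pressed down: 0 up, 0.018 m at its stop. Its spring pushes back with 4 N at the top and 11 N at the stop, where the head stops dead; it rises by itself when let go.
- jar: Bystander: small white screw-top jar, 54 mm across, 85 mm tall, close behind the pump bottle. Origin at the centre of its underside.
- mould: Bystander: terracotta press mould, 105 by 85 by 34 mm, behind the pump bottle. Origin at the centre of its underside.
- medallion: Bystander: grey clay medallion, 64 mm across, 9 mm thick, lying under the rack. Origin at the centre of its underside.
- mould_front: Bystander: terracotta press mould, 105 by 85 by 34 mm, nearer the robot. Origin at the centre of its underside.
- knife: Bystander: spatula with a wooden handle, 200 mm long, lying on the table along its x axis, nearer the robot.
Not all that is in view belongs to the job. What is shaped like the bottle but blue is not meant.

How it is judged:
On the way, in this order (a step that is already met when the one before it is completed fails the run):
1. the larger dipper is off its hook and clear of the rack (x of dipper in the frame of rack below -0.06 m and contact force between dipper and rack below 0.1 N), for 0.1 s.
2. it stands upright on the table, released, its cup under the spout (horizontal distance between dipper_mouth and spout below 0.018 m and angle between dipper's own z axis and vertical below 0.07 rad and height (world z) of dipper_base below 0.006 m and contact force between the fingers and dipper below 0.05 N and linear speed of dipper below 0.03 m/s), for 0.3 s.
3. the pump head is pressed down to its stop (value of joint pump above 0.0165 m), for 0.15 s.
At the end, for the whole second after the job is handed in: The dipper stands upright (0.07 rad) at rest on the table (underside below 6 mm), rim centre within 18 mm of the spout mouth seen from above; pump head up (under 2 mm) after being within 1.5 mm of its stop; bottle upright; small dipper and ladle moved under 20 mm, other bystanders under 30 mm (horizontal distance between dipper_mouth and spout below 0.018 m and angle between each of dipper, bottle's own z axis and vertical below 0.07 rad and height (world z) of dipper_base below 0.006 m and linear speed of dipper below 0.03 m/s and value of joint pump below 0.002 m and distance of each of small_dipper, ladle from where it was at the start of the episode below 0.02 m and distance of each of jar, mould, medallion, mould_front, knife from where it was at the start of the episode below 0.03 m); the robot touches nothing.
It fails at once if the dipper is wrenched against the rack with more than 25 N (contact force between dipper and rack above 25 N).
It fails at once if the dipper is dropped (falls free faster than 0.45 m/s) or tipped over (more than 0.9 rad) ((linear speed of dipper above 0.45 m/s and contact force between the fingers and dipper below 0.01 N) or angle between dipper's own z axis and vertical above 0.9 rad).
It fails at once if the pump is worked (more than 6 mm) with the cup not under the spout (more than 25 mm off) (value of joint pump above 0.006 m and horizontal distance between dipper_mouth and spout above 0.025 m).
It fails at once if the pump bottle is rammed with more than 45 N, tipped (more than 0.25 rad) or pushed more than 50 mm (contact force between the fingers and bottle above 45 N or angle between bottle's own z axis and vertical above 0.25 rad or distance of bottle from where it was at the start of the episode above 0.05 m).
It fails at once if another hanging thing is moved more than 30 mm on or off its hook, or a bystander on the table is pushed more than 40 mm (distance of any of small_dipper, ladle from where it was at the start of the episode above 0.03 m or distance of any of jar, mould, medallion, mould_front, knife from where it was at the start of the episode above 0.04 m).
It also fails if it takes over 69 s, if anything falls off the work surface, if the arm or the gripper's body presses on something with over 40 N, if the wrist force passes 120 N, or if a joint passes its speed limit or range.

## Working session

There is one attempt and no reset: what is moved stays moved. The work goes in short steps, Python scripts to look and compute and a tool call to move; the robot and the scene stay as the last step left them, time stands still between calls to the robot, and variables do not carry over. Pictures are saved under pics/ and viewed, about 8 in all and at most 12, crops included, and the job is handed in when it is done.

Besides the shell and the picture viewer there is one more tool, called after "Emit:" by a JSON object that holds its "name" and its "arguments". servo_tool: Moves the arm, as the interface text tells. Its arguments: {"type":"object","properties":{"commands":{"type":"array"},"newtons":{"type":"number"}},"required":["commands"]}

```bash
mkdir -p pics && cat > h.py <<'E'
import numpy as np, cv2
from scipy.spatial.transform import Rotation as R
from bench import ctrl, vision
def K(i):
    f=200/np.tan(np.radians(i["fov_y"])/2); return np.array([[f,0,i["cx"]],[0,f,i["cy"]],[0,0,1.]])
def ray(i,uv):
    p=cv2.undistortPoints(np.array([[uv]],float),K(i),np.array(i["dist"]))[0,0]
    T=np.array(i["pose"]); return T[:3,3],T[:3,:3]@np.array([p[0],p[1],1.])
def atz(i,uv,z):
    o,d=ray(i,uv); return o+d*(z-o[2])/d[2]
def proj(i,P):
    T=np.linalg.inv(np.array(i["pose"])); P=np.atleast_2d(P).astype(float)
    return cv2.projectPoints(P,cv2.Rodrigues(T[:3,:3])[0],T[:3,3],K(i),np.array(i["dist"]))[0][:,0]
def tri(L):
    A=np.zeros((3,3));b=np.zeros(3)
    for i,uv in L:
        o,d=ray(i,uv);d/=np.linalg.norm(d);M=np.eye(3)-np.outer(d,d);A+=M;b+=M@o
    return np.linalg.solve(A,b)
def save(n,f,crop=None,s=1):
    im=vision.get_image(n)[:,:,::-1]
    cv2.imwrite("pics/raw_"+f,im)
    if crop: x0,y0,x1,y1=crop; im=im[y0:y1,x0:x1]
    cv2.imwrite("pics/"+f,cv2.resize(im,None,fx=s,fy=s,interpolation=cv2.INTER_CUBIC))
def toolmove(P,Rw=None):
    s=ctrl.get_state();r=R.from_rotvec(s["tool_rot"]);d=r.inv().apply(np.array(P)-s["position"])*1000
    w=(r.inv()*Rw).as_rotvec(degrees=True) if Rw is not None else np.zeros(3)
    return np.round(w,2),np.round(d,1)
E
python3 - <<'E'
from h import *
save("side","s0.png",s=1.25);save("top","t0.png",s=1.25)
for n in("side","top","wrist"):
    i=vision.camera_info(n);print(n,i["fov_y"],i["cx"],i["cy"],i["dist"],np.round(i["pose"],3).tolist())
s=ctrl.get_state();print(s["time"],s["position"],R.from_rotvec(s["tool_rot"]).as_matrix().round(3).tolist(),s["grip_width"])
E
```

```text
side 56.05573132216992 323.3715976259865 204.34240930691993 [-0.03005967  0.          0.          0.          0.        ] [[-0.92, -0.314, 0.236, 0.293], [-0.392, 0.712, -0.582, 0.658], [0.014, -0.628, -0.778, 1.033], [0.0, 0.0, 0.0, 1.0]]
top 50.852303784692864 327.6406004312913 205.31079093376806 [0.01561903 0.         0.         0.         0.        ] [[-0.02, -0.989, 0.15, 0.387], [-1.0, 0.018, -0.017, 0.032], [0.014, -0.15, -0.989, 1.264], [0.0, 0.0, 0.0, 1.0]]
wrist 61.883795727813414 322.0106015441287 202.0286587114494 [-0.01832854  0.          0.          0.          0.        ] [[0.4, -0.887, -0.23, 0.323], [-0.916, -0.387, -0.1, -0.567], [-0.0, 0.251, -0.968, 0.384], [0.0, 0.0, 0.0, 1.0]]
0.1 [ 0.25988126 -0.59519945  0.20063339] [[-0.001, 0.916, 0.4], [0.002, 0.4, -0.916], [-1.0, -0.0, -0.002]] 1.0025517504941797
```

View pics/s0.png

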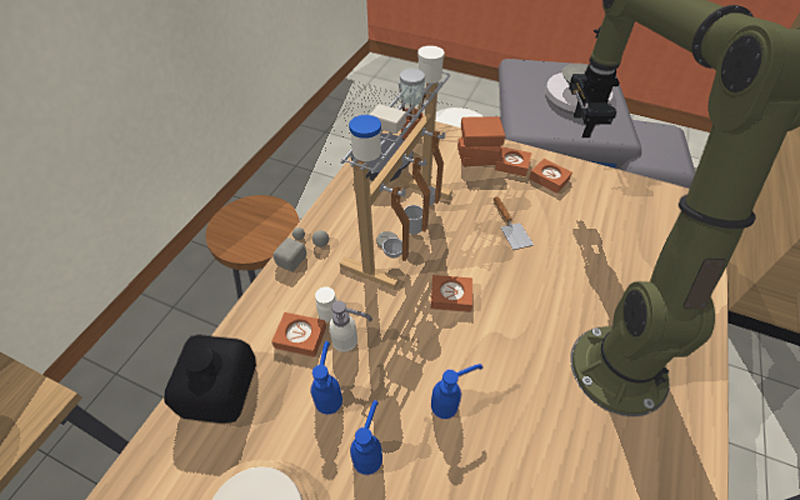

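View pics/t0.png

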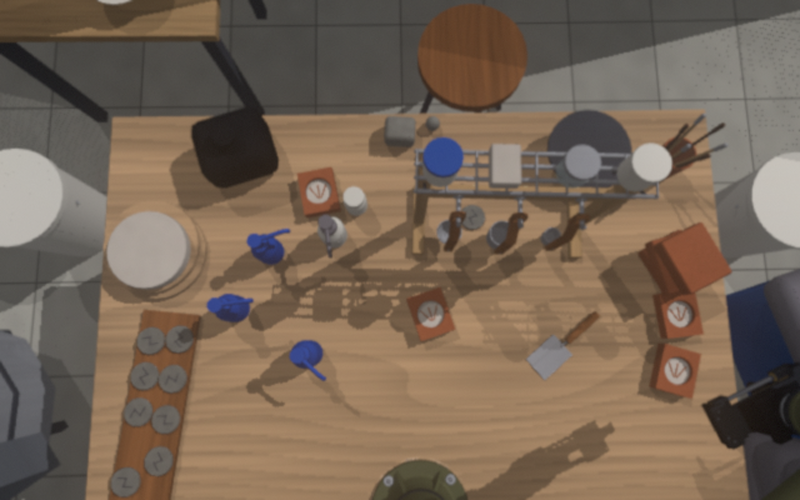

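Side view: white bottle at about (343,325) with the jar behind it; handles at (400,225), (420,190) and (437,165). I need an enlarged crop to tell the hanging things apart, so I'll tile both views.

```bash
python3 - <<'E'
from h import *
a=cv2.imread("pics/raw_s0.png")[90:215,275:375];b=cv2.imread("pics/raw_t0.png")[140:210,330:480]
c=cv2.imread("pics/raw_s0.png")[215:290,230:310]; d=cv2.imread("pics/raw_t0.png")[140:210,230:310]
C=np.zeros((600,800,3),np.uint8)
def put(im,s,x,y):
    r=cv2.resize(im,None,fx=s,fy=s,interpolation=cv2.INTER_CUBIC);C[y:y+r.shape[0],x:x+r.shape[1]]=r
put(a,4,0,0);put(b[:,:133],3,400,0);put(c,3,400,215);put(d,2,640,215)
cv2.imwrite("pics/c1.png",C)
E
```

```text
(no output)
```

View pics/c1.png

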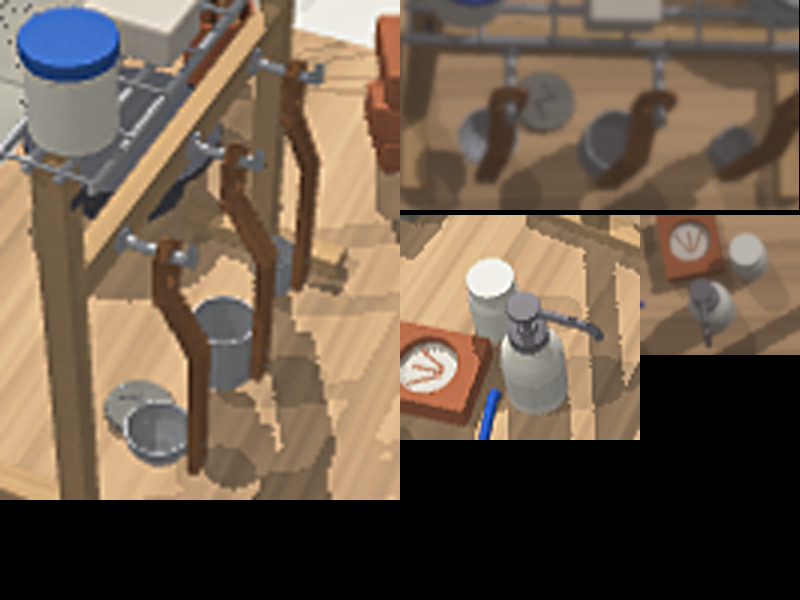

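```bash
python3 - <<'E'
from h import *
s=vision.camera_info("side");t=vision.camera_info("top")
print("pump top",tri([(s,(270.7,243.)),(t,(262,179))]),atz(s,(270.7,243),.157),atz(t,(262,179),.157))
print("spout",tri([(s,(296.5,254)),(t,(264,204))]),atz(s,(296.5,254),.132),atz(t,(264,204),.132))
print("shelf",atz(t,(332,155),.393),atz(t,(526,157),.393))
print("hook tip mid",tri([(s,(339.5,130)),(t,(416.7,178.3))]))
print("head top mid z.281",atz(s,(334.5,127),.281),"left",atz(s,(317,151),.281),"right",atz(s,(349.5,107),.281))
print("cup rim: mid",atz(s,(331,166.5),.09),"left tip",atz(s,(323,154),.28),"mid",atz(s,(340,130),.28),"right",atz(s,(355,109),.28))
for n,p in dict(mould=(318/1.25,191/1.25),jar=(354/1.25,198/1.25),mf=(430/1.25,314/1.25),kn=(560/1.25,345/1.25)).items(): print(n,atz(t,p,.04))
E
```

```text
pump top [0.63303783 0.18776376 0.15908635] [0.63819557 0.18712405 0.157     ] [0.6293362  0.18689399 0.157     ]
spout [0.56274508 0.18306335 0.1430639 ] [0.5652126  0.17706219 0.132     ] [0.56534437 0.18475977 0.132     ]
shelf [0.62749092 0.00502138 0.393     ] [ 0.6160425  -0.40995364  0.393     ]
hook tip mid [ 0.59629099 -0.20184979  0.27462682]
head top mid z.281 [ 0.61032439 -0.20158382  0.281     ] left [ 0.616346   -0.08080769  0.281     ] right [ 0.60347316 -0.31538957  0.281     ]
cup rim: mid [ 0.62177627 -0.21595186  0.09      ] left tip [ 0.59586365 -0.07729669  0.28      ] mid [ 0.58995872 -0.19642523  0.28      ] right [ 0.5837944  -0.31410081  0.28      ]
mould [0.73533397 0.22617325 0.04      ]
jar [0.71676022 0.14029111 0.04      ]
mf [ 0.43731547 -0.03437998  0.04      ]
kn [ 0.36070733 -0.33189384  0.04      ]
```

Named at the hooks (c1 pixels): left (160,430) has a round bowl, so it is the ladle. Middle (222,330) has the wide, tall flat cup and is the larger dipper. Right (285,265) has a narrow cup and is the small dipper. The white bottle is at c1 (535,350), with its spout tip at (598,332). The middle one is the target. I'll go to a pre-grasp tilted 45°, with the jaws along the rack.

```bash
cat >> h.py <<'E'
def ori(phi,yaw):  # phi: tilt from straight down, towards yaw heading
    f,c=np.radians(phi),yaw
    x=np.array([np.sin(f)*np.cos(c),np.sin(f)*np.sin(c),-np.cos(f)]);z=np.array([np.sin(c),-np.cos(c),0])
    return R.from_matrix(np.array([x,np.cross(z,x),z]).T)
E
python3 - <<'E'
from h import *
print(toolmove([.50,-.20,.36],ori(45,-.04)))
E
```

```text
(array([ 24.5 , -10.25,  44.25]), array([-159. ,  378.2, -266.3]))
```

Emit:
{"name": "servo_tool", "arguments": {"commands": [[[24.5,-10.2,44.2,-159,378,-266,87],[24.5,-10.2,44.2,-159,378,-266,87],[24.5,-10.2,44.2,-159,378,-266,87],[24.5,-10.2,44.2,-159,378,-266,87],[24.5,-10.2,44.2,-159,378,-266,87]]]}}

```text
time: 0.72
position: [0.4139, -0.3421, 0.3028]
tool_rot: [1.504, 0.583, -0.643]
ft_force: [-38.6, 28.4, 43.2]
grip_width: 0.998
```

```bash
python3 - <<'E'
from h import *
print(toolmove([.50,-.20,.36],ori(45,-.04)));print(ctrl.get_state()["joint_positions"])
E
```

```text
(array([-0.29, -0.1 , -0.2 ]), array([  17. ,   96.5, -145.9]))
[ 1.26875352 -0.30230567 -0.13417377  2.10471347 -0.845324    1.08294081
 -0.16452423]
```

Emit:
{"name": "servo_tool", "arguments": {"commands": [[[0,0,0,17,96,-146,87],[0,0,0,17,96,-146,87],[0,0,0,17,96,-146,87],[0,0,0,17,96,-146,87],[0,0,0,17,96,-146,87]]]}}

```text
time: 1.35
position: [0.5258, -0.2223, 0.287]
tool_rot: [1.625, 0.659, -0.598]
ft_force: [0.1, 0.0, -0.1]
grip_width: 0.998
```

```bash
python3 - <<'E'
from h import *
print(toolmove([.50,-.20,.36],ori(45,-.04)));s=ctrl.get_state();print(s["joint_positions"],s["ft_force"])
save("wrist","w1.png",s=1.25)
i=vision.camera_info("wrist");print(np.round(i["pose"],4).tolist())
c,sn=np.cos(-.04),np.sin(-.04)
Rk=np.array([[c,-sn,0],[sn,c,0],[0,0,1]]);o=np.array([.612,-.2,.270])
for n,p in dict(origin=(0,0,0),headtop=(0,0,.011),hook_end=(-.0245,0,.0165),ladle_top=(0,.12,.011),small_top=(0,-.12,.011),rim=(.003,0,-.18)).items(): print(n,proj(i,o+Rk@np.array(p)).round(1))
E
```

```text
(array([-5.1 , -6.71,  0.39]), array([-67.6,  29.9, -32.1]))
[ 0.64398146 -0.30053264  0.06541532  2.13675514 -0.73820966  0.86396262
 -0.57294279] [ 0.05109856  0.04740304 -0.09373646]
[[-0.0216, -0.8623, 0.506, 0.445], [-0.9892, 0.0919, 0.1144, -0.2462], [-0.1451, -0.498, -0.8549, 0.4635], [0.0, 0.0, 0.0, 1.0]]
origin [[294.3 145.4]]
headtop [[291.1 135.8]]
hook_end [[287.  157.8]]
ladle_top [[142.8 148.9]]
small_top [[460.8 121.4]]
rim [[326.1 237.5]]
```

View pics/w1.png

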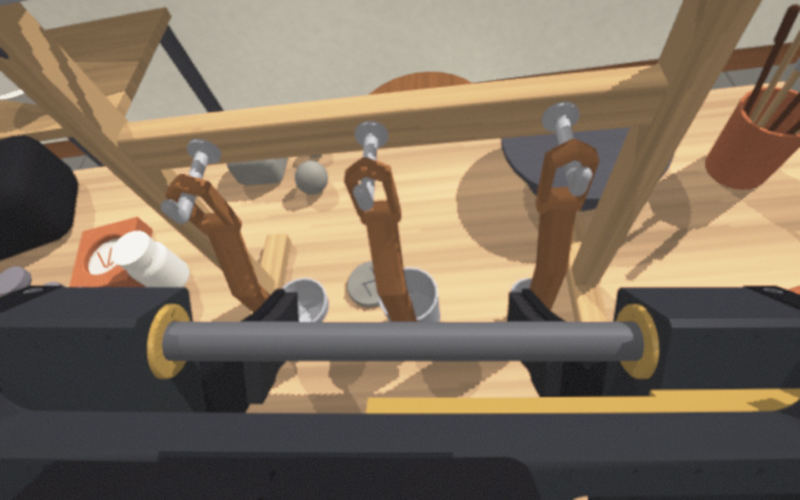

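Wrist view: the three heads on their hooks. The middle head top is at (368,163), the upturned hook ends at (177,208), (364,192) and (578,178), and the flanges on the bar at (203,152), (371,133) and (560,116). I'll fit the rack pose to these.

```bash
python3 - <<'E'
from h import *
from scipy.optimize import least_squares
i=vision.camera_info("wrist");s=vision.camera_info("side")
pts=[];px=[]
for y,fl,he in((.12,(203,152),(177,208)),(0,(371,133),(364,190)),(-.12,(560,116),(578,176))):
    pts+=[(.037,y,.27),(-.0245,y,.2845)];px+=[fl,he]
px=np.array(px)/1.25
def W(v):
    x,y,a=v;c,sn=np.cos(a),np.sin(a);return np.array(pts)@np.array([[c,-sn,0],[sn,c,0],[0,0,1]]).T+[x,y,0]
f=lambda v:(proj(i,W(v))-px).ravel()
r=least_squares(f,[.612,-.2,-.04]);print(r.x,r.fun.reshape(-1,2).round(1).tolist())
# side cam check of hook ends
print(proj(s,W(r.x))[1::2].round(1).tolist(),"seen 322.5,154 / 340,130 / 355,109")
t=R.from_rotvec(ctrl.get_state()["tool_rot"]).as_matrix();print(t.round(3).tolist())
np.save("rack.npy",r.x)
E
```

```text
[ 0.61728042 -0.20066624 -0.03871463] [[2.1, -2.4], [-8.4, -0.3], [1.1, -0.8], [-2.3, 1.4], [-0.1, -1.8], [5.9, -1.5]]
[[322.9, 152.2], [339.6, 128.0], [354.4, 106.6]] seen 322.5,154 / 340,130 / 355,109
[[0.706, 0.708, -0.021], [0.089, -0.118, -0.989], [-0.703, 0.696, -0.147]]
```

```bash
python3 - <<'E'
from h import *
print(ctrl.get_state()["position"]);print(toolmove([.587,-.200,.289],ori(45,-.039)))
E
```

```text
[ 0.52556396 -0.2225846   0.28727922]
(array([-5.24, -6.67,  0.36]), array([ 44.2,  42. , -23.9]))
```

Emit:
{"name": "servo_tool", "arguments": {"commands": [[[-5.2,-6.7,0.4,44,42,-24,87],[-5.2,-6.7,0.4,44,42,-24,87],[-5.2,-6.7,0.4,44,42,-24,87],[-5.2,-6.7,0.4,44,42,-24,87]]]}}

```text
time: 1.9
position: [0.5849, -0.2066, 0.2896]
tool_rot: [1.499, 0.577, -0.651]
ft_force: [-1.2, -1.0, -0.1]
grip_width: 1.003
```

```bash
python3 - <<'E'
from h import *
s=ctrl.get_state();print(s["joint_positions"].round(3),s["ft_force"])
print(toolmove([.587,-.200,.289],ori(45,-.039)))
save("wrist","w2.png",s=1.25)
i=vision.camera_info("wrist");x,y,a=np.load("rack.npy");c,sn=np.cos(a),np.sin(a)
for X in(.612,.617,.622):
  for p in((0,0,.281),(-.02,0,.2865),(.037,0,.27)): print(X,p,(proj(i,np.array([X,y,0])+np.array([[c,-sn,0],[sn,c,0],[0,0,1]])@np.array(p))*1.25).round(1))
print(toolmove([.6294,-.2015,.2466],ori(45,-.039)))
E
```

```text
[ 0.736 -0.282 -0.209  2.113 -0.64   0.668 -0.726] [-1.15598054 -1.00414245 -0.11064503]
(array([-0.33,  0.49, -0.09]), array([ 1.6,  0.8, -6.7]))
0.612 (0, 0, 0.281) [[389.7 256.3]]
0.612 (-0.02, 0, 0.2865) [[389.3 286.6]]
0.612 (0.037, 0, 0.27) [[390.5 210.9]]
0.617 (0, 0, 0.281) [[389.4 248. ]]
0.617 (-0.02, 0, 0.2865) [[388.9 277.3]]
0.617 (0.037, 0, 0.27) [[390.2 204.1]]
0.622 (0, 0, 0.281) [[389.1 239.9]]
0.622 (-0.02, 0, 0.2865) [[388.6 268.3]]
0.622 (0.037, 0, 0.27) [[389.9 197.4]]
(array([-0.33,  0.48, -0.09]), array([61.6,  0.7, -7.2]))
```

View pics/w2.png

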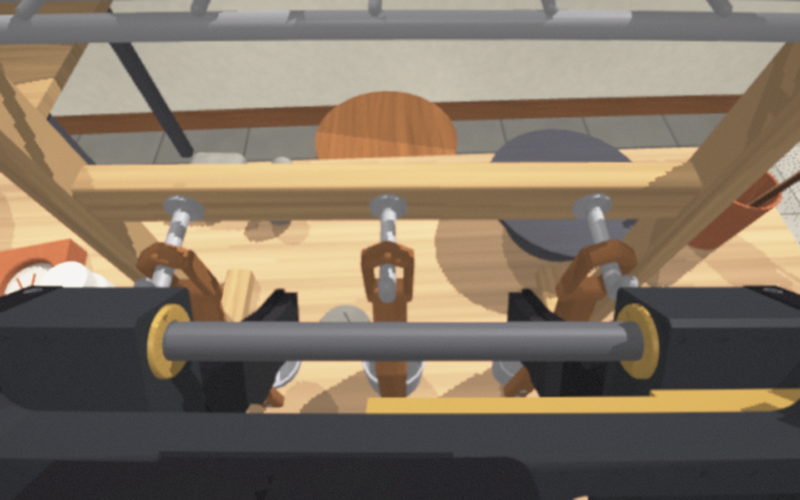

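The flange at (389,206), head top at (388,247) and hook end at (387,282) match the rack at x≈0.616. The fingers are centred at about 402, so they are roughly 7 mm too far to −y. I'll advance with that correction.

Emit:
{"name": "servo_tool", "arguments": {"commands": [[[-0.3,0.5,0,10,1,-7,87],[-0.3,0.5,0,30,1,-7,87],[-0.3,0.5,0,45,1,-7,87],[-0.3,0.5,0,61,1,-7,87],[-0.3,0.5,0,61,1,-7,87]]]}}

```text
time: 2.58
position: [0.6306, -0.1975, 0.2453]
tool_rot: [1.496, 0.592, -0.64]
ft_force: [-0.2, -0.6, -0.4]
grip_width: 0.997
```

```bash
python3 - <<'E'
from h import *
s=ctrl.get_state();print(s["joint_positions"].round(3))
print(toolmove([.6294,-.2015,.2466],ori(45,-.039)))
save("wrist","w3.png",(180,140,480,340),2)
save("side","s3.png",(260,70,400,220),4)
a=cv2.imread("pics/w3.png");b=cv2.imread("pics/s3.png");C=np.zeros((600,800,3),np.uint8)
C[:400,:300]=a[:,150:450];C[:600,300:800]=b[:600,:500];cv2.imwrite("pics/c3.png",C)
E
```

```text
[ 0.702 -0.155 -0.255  2.102 -0.659  0.539 -0.709]
(array([ 0.18, -0.3 ,  0.06]), array([-1.7,  0.2,  4. ]))
```

View pics/c3.png

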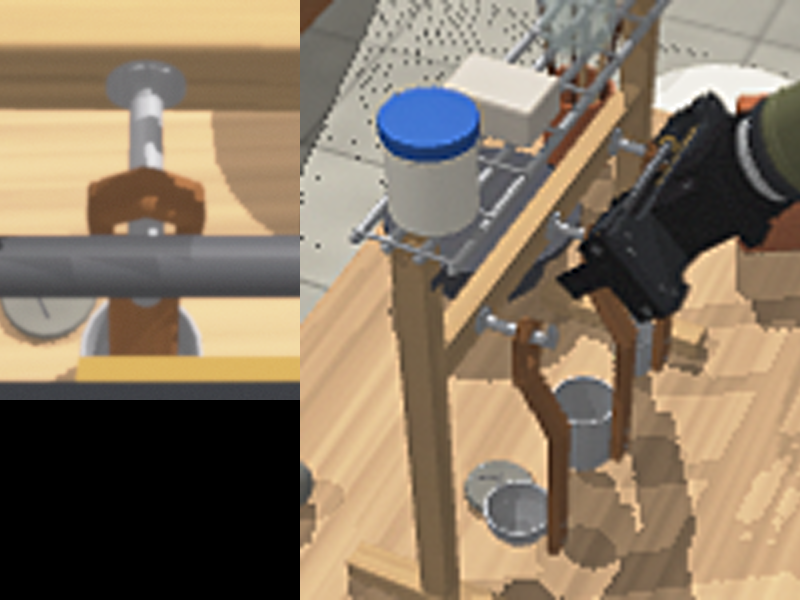

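The fingers straddle the middle head only. I'll shift 4 mm, then close gently.

Emit:
{"name": "servo_tool", "arguments": {"commands": [[[0,0,0,-1.5,0,4,87],[0,0,0,-1.5,0,4,60],[0,0,0,-1.5,0,4,45],[0,0,0,-1.5,0,4,35],[0,0,0,-1.5,0,4,28]]], "newtons": 10}}

```text
time: 3.3
position: [0.6293, -0.2021, 0.2483]
tool_rot: [1.495, 0.589, -0.639]
ft_force: [0.2, 0.8, 0.5]
grip_width: 0.632
```

Emit:
{"name": "servo_tool", "arguments": {"commands": [[[0,0,0,0,0,0,20],[0,0,0,0,0,0,15],[0,0,0,0,0,0,15],[0,0,0,0,0,0,15]]], "newtons": 20}}

```text
time: 3.8
position: [0.6294, -0.2004, 0.248]
tool_rot: [1.495, 0.592, -0.638]
ft_force: [-1.2, 4.3, 1.3]
grip_width: 0.332
```

```bash
python3 - <<'E'
from h import *
s=ctrl.get_state();print(s["time"],s["position"],s["ft_force"],s["grip_width"]*87)
p=s["position"]
print(toolmove(p+[0,0,.018])[1],toolmove(p+np.array([-.08*np.cos(.039),.08*np.sin(.039),.018]))[1])
E
```

```text
3.8 [ 0.62944677 -0.2003535   0.24798029] [-1.24323139  4.33121156  1.34295065] 28.861981345569113
[-12.7  12.7  -0. ] [-69.3 -43.8  -0.6]
```

Gripped at 28.9 mm, which matches the 29 mm head. I'll lift straight up 18 mm, slowly.

Emit:
{"name": "servo_tool", "arguments": {"commands": [[[0,0,0,-2.5,2.5,-0.7,15],[0,0,0,-5,5,-1,15],[0,0,0,-9,9,-1,15],[0,0,0,-12.7,12.7,-1,15],[0,0,0,-12.7,12.7,-1,15]]], "newtons": 25}}

```text
time: 4.42
position: [0.6296, -0.2016, 0.2672]
tool_rot: [1.495, 0.587, -0.639]
ft_force: [0.7, 0.1, -3.2]
grip_width: 0.33
```

```bash
python3 - <<'E'
from h import *
s=ctrl.get_state();print(s["time"],s["position"],s["ft_force"],s["grip_width"]*87)
p=s["position"]
print(toolmove([p[0]-.08,p[1]+.08*.039,.266])[1])
E
```

```text
4.425 [ 0.6296253  -0.20162511  0.26722671] [ 0.69054142  0.06360109 -3.16341048] 28.710464878775234
[-55.9 -57.3  -0.4]
```

Emit:
{"name": "servo_tool", "arguments": {"commands": [[[0,0,0,-7,-7,0,15],[0,0,0,-18,-18,0,15],[0,0,0,-31,-31.5,0,15],[0,0,0,-45,-46,0,15],[0,0,0,-56,-57,0,15]]]}}

```text
time: 5.05
position: [0.5584, -0.2055, 0.2588]
tool_rot: [1.498, 0.601, -0.639]
ft_force: [-1.5, 1.0, -2.8]
grip_width: 0.327
```

```bash
python3 - <<'E'
from h import *
s=ctrl.get_state();print(s["time"],s["position"],s["ft_force"],s["grip_width"]*87,s["joint_positions"].round(3))
print(R.from_rotvec(s["tool_rot"]).as_matrix().round(3).tolist())
save("side","s4.png",(220,70,400,290),2.7)
save("top","t4.png")
a=cv2.imread("pics/s4.png");b=cv2.imread("pics/raw_t4.png")[130:250,200:470]
b=cv2.resize(b,(310,138));C=np.zeros((594,800,3),np.uint8);C[:,:486]=a[:594,:486];C[:138,488:798]=b;cv2.imwrite("pics/c4.png",C)
E
```

```text
5.05 [ 0.55842149 -0.20553173  0.25879426] [-1.47463031  0.98010152 -2.79427238] 28.481472039911107 [ 0.721 -0.302 -0.155  2.188 -0.704  0.667 -0.611]
[[0.703, 0.711, -0.029], [-0.015, -0.025, -1.0], [-0.711, 0.703, -0.007]]
```

View pics/c4.png

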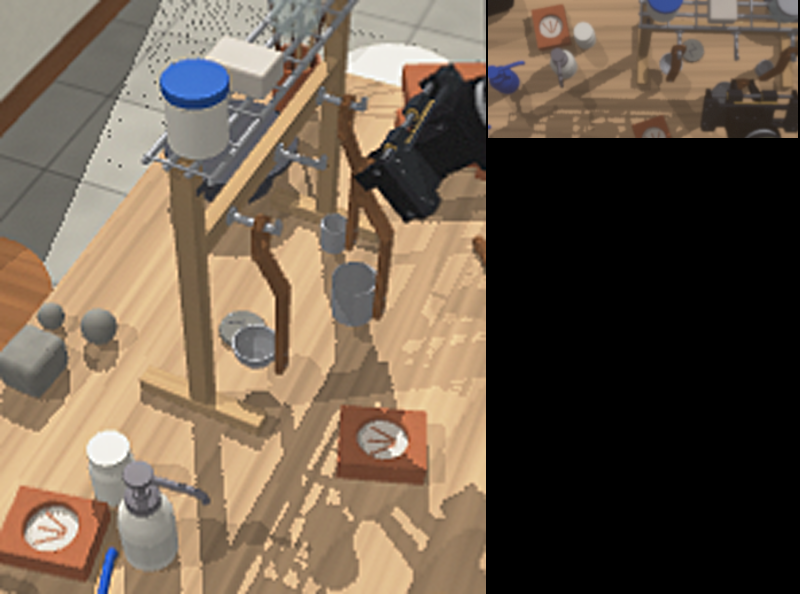

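The dipper is off the hook, hanging plumb in the gripper, with its cup at (353,290); the neighbours are undisturbed. Joint 2 is at its limit, so I'll carry it sideways while turning the heading left to keep the wrist in reach.

```bash
python3 - <<'E'
from h import *
for P,y in (([.545,-.17,.27],8),([.545,-.10,.27],18)): print(toolmove(P,ori(45,np.radians(y))))
E
```

```text
(array([-7.17,  6.66,  0.24]), array([-17.7,  -3.5, -36.4]))
(array([-14.25,  13.72,   0.21]), array([ -18.9,   -5.3, -106.4]))
```

Emit:
{"name": "servo_tool", "arguments": {"commands": [[[-3.5,3.3,0,-9,-2,-15,15],[-7,6.6,0,-18,-4,-36,15],[-10,10,0,-18,-4,-60,15],[-14,13.7,0,-19,-5,-88,15],[-14,13.7,0,-19,-5,-106,15]]]}}

```text
time: 5.78
position: [0.5538, -0.1041, 0.2687]
tool_rot: [1.352, 0.836, -0.369]
ft_force: [-0.2, -1.3, -2.4]
grip_width: 0.329
```

```bash
python3 - <<'E'
from h import *
s=ctrl.get_state();print(s["time"],s["position"],s["ft_force"],s["grip_width"]*87,s["joint_positions"].round(3))
print(R.from_rotvec(s["tool_rot"]).as_matrix().round(3).tolist())
for P,y in (([.545,-.02,.275],22),([.55,.06,.275],20)): print(toolmove(P,ori(45,np.radians(y))))
E
```

```text
5.775 [ 0.55379418 -0.10410624  0.26865316] [-0.24091228 -1.31622901 -2.42968735] 28.622946794717254 [ 0.69  -0.302 -0.155  2.168 -0.83   0.879 -0.306]
[[0.667, 0.676, 0.312], [0.224, 0.218, -0.95], [-0.71, 0.704, -0.006]]
(array([-2.94,  2.42,  0.23]), array([  8.5,  16.8, -82.7]))
(array([-1.52,  1.01,  0.24]), array([  29.8,   37.6, -157.1]))
```

Emit:
{"name": "servo_tool", "arguments": {"commands": [[[-1,1,0,2,4,-25,15],[-2,2,0,5,10,-55,15],[-3,2.4,0,9,17,-83,15],[-3,2.4,0,18,26,-115,15],[-3,2.4,0,28,36,-145,15]]]}}

```text
time: 6.4
position: [0.5743, 0.0532, 0.2258]
tool_rot: [1.367, 0.95, -0.321]
ft_force: [0.3, 0.1, -1.3]
grip_width: 0.325
```

```bash
python3 - <<'E'
from h import *
s=ctrl.get_state();print(s["time"],s["position"],s["ft_force"],s["grip_width"]*87,s["joint_positions"].round(3))
print(R.from_rotvec(s["tool_rot"]).as_matrix().round(3).tolist())
save("side","s5.png",(220,70,400,290),2.7)
save("wrist","w5.png",s=.9);save("top","t5.png",(240,140,350,210),2.8)
a=cv2.imread("pics/s5.png");C=np.zeros((594,800,3),np.uint8);C[:,:486]=a[:594,:486]
w=cv2.imread("pics/raw_w5.png");C[:196,486:800]=cv2.resize(w,(314,196))
t=cv2.imread("pics/raw_t5.png")[130:230,230:390];C[200:396,486:800]=cv2.resize(t,(314,196));cv2.imwrite("pics/c5.png",C)
E
```

```text
6.4 [0.57427378 0.05318402 0.22584683] [ 0.33678446  0.11772024 -1.28851519] 28.265539593180783 [-0.065 -0.302  0.167  2.24  -0.61   0.635 -0.702]
[[0.607, 0.696, 0.385], [0.32, 0.229, -0.919], [-0.728, 0.681, -0.084]]
```

View pics/c5.png

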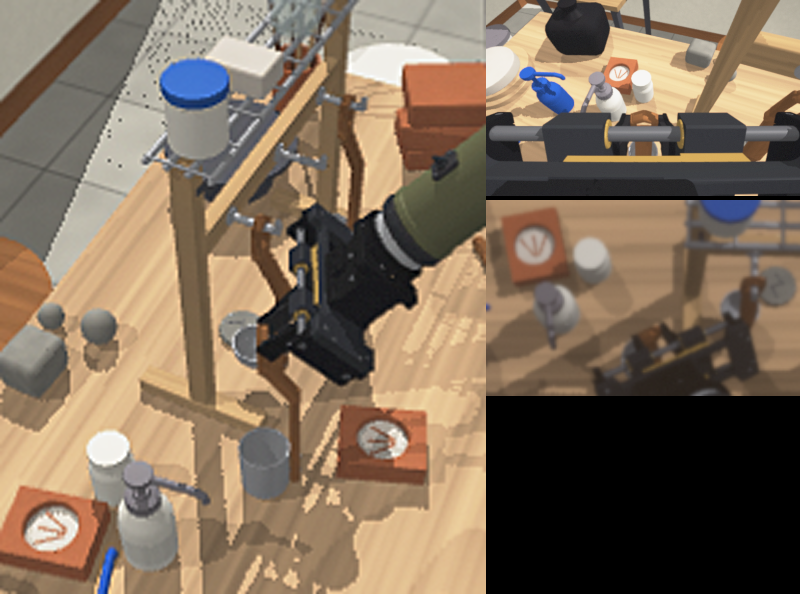

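The dipper is upright, cup at (265,465) in the side crop, close to the table. The arm dips here because of joint 2's limit. I'll go a bit outward for reach, square the tool up and then turn the heading to the right.

```bash
python3 - <<'E'
from h import *
s=vision.camera_info("side");print("rim",atz(s,(318.1,234.1),.068))
for P,y in (([.595,.065,.25],22),([.615,.085,.25],5),([.615,.085,.25],-12)): print(toolmove(P,ori(45,np.radians(y))))
E
```

```text
rim [0.55431921 0.05135426 0.068     ]
(array([-2.56, -4.07,  1.91]), array([-1.1, 32.7, -3.4]))
(array([  9.68, -15.86,   2.59]), array([ 17.4,  51.3, -13.9]))
(array([ 21.96, -27.6 ,   3.25]), array([ 17.4,  51.3, -13.9]))
```

Emit:
{"name": "servo_tool", "arguments": {"commands": [[[-2.5,-4,2,-1,33,-3,15],[2,-8,2,8,42,-8,15],[9.7,-15.9,2.6,17,51,-14,15],[16,-22,3,17,51,-14,15],[22,-27.6,3,17,51,-14,15]]]}}

```text
time: 7.18
position: [0.6112, 0.0767, 0.2462]
tool_rot: [1.466, 0.648, -0.627]
ft_force: [1.2, -0.3, -2.1]
grip_width: 0.328
```

```bash
python3 - <<'E'
from h import *
s=ctrl.get_state();print(s["time"],s["position"],s["ft_force"],s["grip_width"]*87,s["joint_positions"].round(3))
print(R.from_rotvec(s["tool_rot"]).as_matrix().round(3).tolist())
for P,y in (([.573,.105,.245],-22),([.573,.13,.245],-20)): print(toolmove(P,ori(45,np.radians(y))))
E
```

```text
7.175 [0.61115356 0.07674841 0.24618554] [ 1.1504753  -0.31691461 -2.08980013] 28.569262598008528 [ 0.261 -0.302 -0.455  2.178  0.032  0.494 -1.804]
[[0.684, 0.729, 0.015], [0.009, 0.013, -1.0], [-0.729, 0.684, 0.002]]
(array([ 16.53, -15.83,   1.76]), array([-25. , -28.3, -28.8]))
(array([ 15.09, -14.44,   1.77]), array([-24.8, -27.9, -53.8]))
```

Emit:
{"name": "servo_tool", "arguments": {"commands": [[[6,-6,0.5,-3,-3,-10,15],[12,-11,1,-8,-9,-20,15],[16.5,-15.8,1.8,-16,-18,-28,15],[16.5,-15.8,1.8,-25,-28,-29,15],[16.5,-15.8,1.8,-25,-28,-29,15]]]}}

```text
time: 7.8
position: [0.5842, 0.1021, 0.2488]
tool_rot: [1.605, 0.357, -0.913]
ft_force: [0.4, -0.9, -3.6]
grip_width: 0.326
```

```bash
python3 - <<'E'
from h import *
s=ctrl.get_state();print(s["time"],s["position"],s["ft_force"],s["grip_width"]*87,s["joint_positions"].round(3))
print(R.from_rotvec(s["tool_rot"]).as_matrix().round(3).tolist())
save("side","s6.png",(230,190,340,300),1)
save("wrist","w6.png",s=.9);save("top","t6.png",(240,140,350,210),1)
C=np.zeros((600,800,3),np.uint8)
r=lambda im,w,h:cv2.resize(im,(w,h),interpolation=cv2.INTER_CUBIC)
C[:440,:440]=r(cv2.imread("pics/s6.png"),440,440)
C[:229,440:800]=r(cv2.imread("pics/t6.png"),360,229)
C[230:455,440:800]=r(cv2.imread("pics/raw_w6.png"),360,225);cv2.imwrite("pics/c6.png",C)
E
```

```text
7.8 [0.58418675 0.10209605 0.24881706] [ 0.41940309 -0.85856784 -3.60448548] 28.357944786058308 [ 0.495 -0.302 -0.933  2.1    0.467  0.742 -2.691]
[[0.645, 0.674, -0.36], [-0.251, -0.258, -0.933], [-0.721, 0.693, 0.003]]
```

View pics/c6.png

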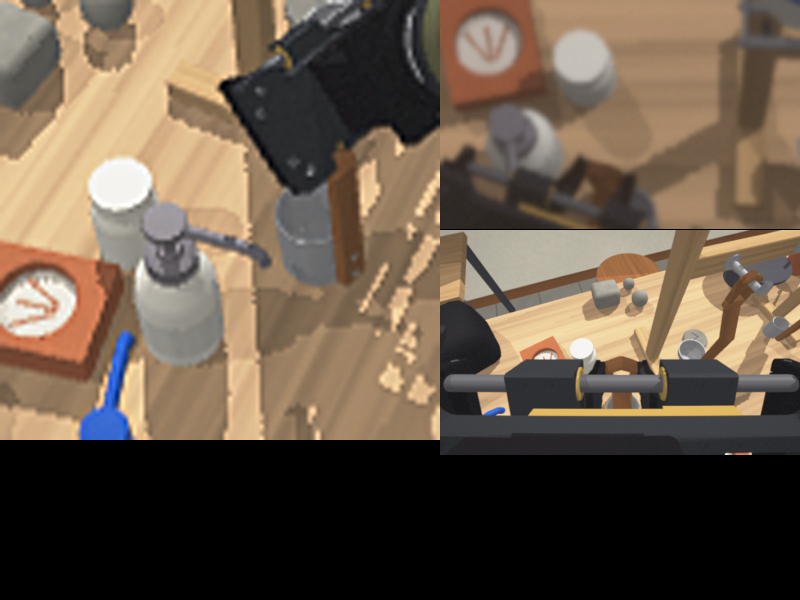

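The dipper is upright, 29 mm up. The spout mouth is at side crop (264,262), with the cup just to its right. I'll move left toward it, easing the heading back since joint 7 is at its limit.

```bash
python3 - <<'E'
from h import *
s=vision.camera_info("side");print(atz(s,(296,255.5),.132),atz(s,(296,254.5),.135))
for P,y in (([.573,.14,.245],-16),([.573,.182,.245],-12)): print(toolmove(P,ori(45,np.radians(y))))
E
```

```text
[0.56438651 0.18198368 0.132     ] [0.5648757  0.18067127 0.135     ]
(array([-3.63,  3.77,  1.2 ]), array([-14.7, -20.2, -33.2]))
(array([-6.49,  6.57,  1.21]), array([-25.3, -31.1, -72.4]))
```

Emit:
{"name": "servo_tool", "arguments": {"commands": [[[-2,2,0.5,-8,-10,-12,15],[-3.6,3.8,1.2,-15,-20,-33,15],[-5,5,1.2,-19,-24,-50,15],[-6.5,6.6,1.2,-23,-29,-65,15],[-6.5,6.6,1.2,-23,-29,-65,15]]]}}

```text
time: 8.57
position: [0.5725, 0.1771, 0.2444]
tool_rot: [1.555, 0.466, -0.772]
ft_force: [0.9, -0.3, -3.0]
grip_width: 0.325
```

```bash
python3 - <<'E'
from h import *
s=ctrl.get_state();print(s["time"],s["position"],s["ft_force"],s["grip_width"]*87,s["joint_positions"].round(3))
M=R.from_rotvec(s["tool_rot"]).as_matrix();print(M.round(3).tolist())
h=M[:2,0]/np.linalg.norm(M[:2,0]);print("mouth est",s["position"][:2]+h*(.003)-.019*M[:2,0])
for P,y in (([.575,.181,.245],-12),([.575,.181,.23],-12)): print(toolmove(P,ori(45,np.radians(y))))
E
```

```text
8.575 [0.57247104 0.17707184 0.24439909] [ 0.90303759 -0.34415337 -2.96327936] 28.285042263226273 [ 0.349 -0.3   -0.911  2.125  0.492  0.689 -2.685]
[[0.692, 0.693, -0.202], [-0.144, -0.142, -0.979], [-0.707, 0.707, 0.001]]
mouth est [0.56226115 0.179193  ]
(array([ 0.29, -0.19,  0.03]), array([ 0.8,  1.6, -4.4]))
(array([ 0.29, -0.19,  0.03]), array([11.4, -9. , -4.4]))
```

Emit:
{"name": "servo_tool", "arguments": {"commands": [[[0,0,0,4,-1,-3,15],[0,0,0,9,-6,-4,15],[0,0,0,14,-11.5,-4,15],[0,0,0,16.5,-14,-4,15],[0,0,0,16.5,-14,-4,15]]]}}

```text
time: 9.2
position: [0.5768, 0.1781, 0.2232]
tool_rot: [1.554, 0.468, -0.776]
ft_force: [-0.2, 0.4, -2.2]
grip_width: 0.327
```

```bash
python3 - <<'E'
from h import *
s=ctrl.get_state();print(s["time"],s["position"],s["ft_force"],s["grip_width"]*87)
M=R.from_rotvec(s["tool_rot"]).as_matrix();print(M.round(3).tolist())
h=M[:2,0]/np.linalg.norm(M[:2,0]);print("mouth est",s["position"][:2]+h*(.003)-.019*M[:2,0])
save("side","s7.png",(230,190,340,300),1);save("top","t7.png",(230,140,340,230),1)
C=np.zeros((440,800,3),np.uint8)
r=lambda im,w,h:cv2.resize(im,(w,h),interpolation=cv2.INTER_CUBIC)
C[:440,:440]=r(cv2.imread("pics/s7.png"),440,440);C[:295,440:800]=r(cv2.imread("pics/t7.png"),360,295);cv2.imwrite("pics/c7.png",C)
E
```

```text
9.2 [0.57678817 0.17808654 0.22324469] [-0.19043805  0.42316174 -2.22893589] 28.414073830115285
[[0.689, 0.696, -0.203], [-0.144, -0.143, -0.979], [-0.71, 0.704, 0.002]]
mouth est [0.56663158 0.18021424]
```

View pics/c7.png

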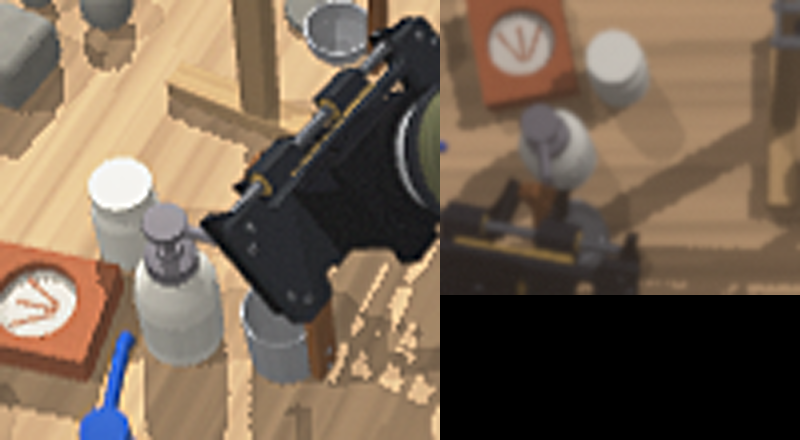

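The cup seems to sit right (−y) of the spout in the top crop: grey rim at about (585,235), spout tip expected near (551,209). I'll check by overlaying the projected rim.

```bash
python3 - <<'E'
from h import *
s=vision.camera_info("side");t=vision.camera_info("top")
a=np.linspace(0,2*np.pi,60)
C=np.zeros((600,800,3),np.uint8)
A=cv2.imread("pics/raw_s7.png");B=cv2.imread("pics/raw_t7.png")
def ov(im,i,x0,y0,x1,y1,k,m,col):
    for z in(.0645,.0025):
        P=np.c_[m[0]+.03*np.cos(a),m[1]+.03*np.sin(a),z+0*a];q=((proj(i,P)+.5-[x0,y0])*k).astype(int)
        cv2.polylines(im,[q],True,col,1)
    q=((proj(i,[.5645,.183,.132])+.5-[x0,y0])*k).astype(int)[0];cv2.circle(im,tuple(int(v) for v in q),4,(0,255,255),1)
X=cv2.resize(A[225:300,265:330],None,fx=6,fy=6,interpolation=cv2.INTER_CUBIC);Y=cv2.resize(B[170:230,240:300],None,fx=6,fy=6,interpolation=cv2.INTER_CUBIC)
ov(X,s,265,225,0,0,6,(.5666,.1802),(0,0,255));ov(Y,t,240,170,0,0,6,(.5666,.1802),(0,0,255))
C[:450,:390]=X;C[:360,400:760]=Y;cv2.imwrite("pics/c8.png",C)
E
```

```text
(no output)
```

View pics/c8.png

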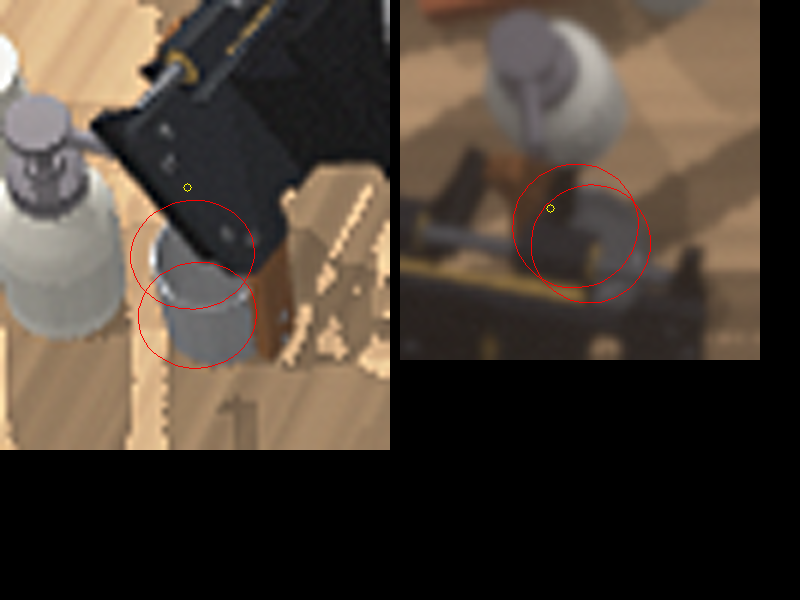

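Overlay: the real cup sits about 4 px right in the side view and 2 px right in the top view. The mouth is therefore at about (0.558, 0.175) and needs roughly +6 mm in x and +8 mm in y. I'll correct that, then set it down.

```bash
python3 - <<'E'
from h import *
p=ctrl.get_state()["position"]
for d in((.006,.008,0),(.006,.008,-.003),(.006,.008,-.006)): print(toolmove(p+d)[1])
E
```

```text
[ 3.   3.  -9.1]
[ 5.1  0.9 -9.1]
[ 7.2 -1.2 -9.1]
```

Emit:
{"name": "servo_tool", "arguments": {"commands": [[[0,0,0,2,2,-5,15],[0,0,0,3,3,-9,15],[0,0,0,4,2,-9,15],[0,0,0,5,1,-9,15],[0,0,0,5,1,-9,15]]]}}

```text
time: 9.93
position: [0.5834, 0.1869, 0.2218]
tool_rot: [1.555, 0.467, -0.773]
ft_force: [-0.7, -0.3, 2.3]
grip_width: 0.33
```

```bash
python3 - <<'E'
from h import *
s=ctrl.get_state();p=s["position"];print(p,s["ft_force"],s["torque"])
print(toolmove([p[0],p[1],p[2]-.002])[1])
E
```

```text
[0.58337657 0.18690969 0.22177491] [-0.67395442 -0.3307294   2.27235039] [ 0.10515912  0.60068091 -0.06508351]
[ 1.4 -1.4 -0. ]
```

The vertical force went from −2.2 to +2.3 N, so the cup is on the table. I'll release gradually.

Emit:
{"name": "servo_tool", "arguments": {"commands": [[[0,0,0,0,0,0,29],[0,0,0,0,0,0,31],[0,0,0,0,0,0,35],[0,0,0,0,0,0,42],[0,0,0,0,0,0,50]]], "newtons": 6}}

```text
time: 10.55
position: [0.5826, 0.1868, 0.2205]
tool_rot: [1.554, 0.469, -0.775]
ft_force: [0.0, -0.5, -0.1]
grip_width: 0.516
```

```bash
python3 - <<'E'
from h import *
s=ctrl.get_state();p=s["position"];print(p,s["ft_force"],s["grip_width"]*87)
x=R.from_rotvec(s["tool_rot"]).as_matrix()[:,0];print(toolmove([p[0]-.1*.97,p[1]+.1*.2,p[2]+.05])[1],toolmove(p-x*.1)[1])
E
```

```text
[0.58263062 0.18681326 0.2204699 ] [ 0.01990919 -0.51504915 -0.05760806] 44.92754762010637
[-1.052e+02 -3.510e+01  1.000e-01] [-100.    0.   -0.]
```

Emit:
{"name": "servo_tool", "arguments": {"commands": [[[0,0,0,0,0,0,75],[0,0,0,-6,0,0,80],[0,0,0,-14,0,0,80],[0,0,0,-22,0,0,80],[0,0,0,-30,0,0,80]]]}}

```text
time: 11.18
position: [0.5656, 0.1901, 0.2433]
tool_rot: [1.551, 0.477, -0.778]
ft_force: [0.2, -0.1, -0.5]
grip_width: 0.914
```

```bash
python3 - <<'E'
from h import *
s=ctrl.get_state();p=s["position"];print(p,s["tool_rot"],s["ft_force"],s["grip_width"]*87,s["joint_positions"].round(3))
E
```

```text
[0.56562062 0.19014245 0.2433129 ] [ 1.55121761  0.47703977 -0.77767625] [ 0.19933205 -0.06906605 -0.52923417] 79.51054891812612 [ 0.358 -0.301 -0.945  2.114  0.478  0.71  -2.691]
```

Emit:
{"name": "servo_tool", "arguments": {"commands": [[[0,0,0,-12,0,0,80],[0,0,0,-24,0,0,80],[0,0,0,-36,0,0,80],[0,0,0,-48,0,0,80],[0,0,0,-60,0,0,80]]]}}

```text
time: 11.8
position: [0.5402, 0.2006, 0.2883]
tool_rot: [1.538, 0.497, -0.791]
ft_force: [-1.1, 0.0, -0.0]
grip_width: 0.918
```

```bash
python3 - <<'E'
from h import *
s=ctrl.get_state();p=s["position"];print(p,s["tool_rot"],s["ft_force"],s["grip_width"]*87,s["joint_positions"].round(3))
save("side","s9.png");save("top","t9.png")
t=vision.camera_info("top");sd=vision.camera_info("side")
a=np.linspace(0,2*np.pi,60)
C=np.zeros((600,800,3),np.uint8)
X=cv2.resize(cv2.imread("pics/raw_s9.png")[200:300,255:355],None,fx=4.5,fy=4.5,interpolation=cv2.INTER_CUBIC)
Y=cv2.resize(cv2.imread("pics/raw_t9.png")[160:240,225:303],None,fx=4.5,fy=4.5,interpolation=cv2.INTER_CUBIC)
for im,i,o in((X,sd,(255,200)),(Y,t,(225,160))):
    q=((proj(i,np.c_[.5645+.03*np.cos(a),.183+.03*np.sin(a),.062+0*a])+.5-o)*4.5).astype(int);cv2.polylines(im,[q],True,(0,0,255),1)
C[:450,:450]=X;C[:360,449:800]=Y;cv2.imwrite("pics/c9.png",C)
E
```

```text
[0.54019473 0.20059992 0.28828516] [ 1.53821318  0.49672882 -0.79084057] [-1.07771017  0.02270889 -0.03917391] 79.82988394512044 [-0.008 -0.301 -0.658  2.063  0.506  0.876 -2.691]
```

View pics/c9.png

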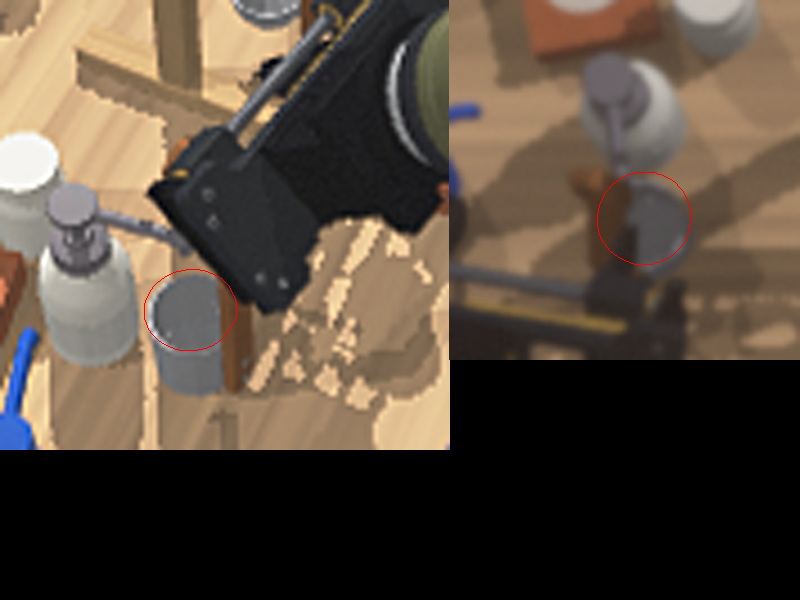

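Cup upright under the spout, rim matching the overlay within about 1 px (~3 mm). That was my 12th and last view. Next I'll rise, turn the tool straight down, close the fingers and go over the pump head.

```bash
python3 - <<'E'
from h import *
t=vision.camera_info("top");s=vision.camera_info("side")
print(atz(s,(271.2,245),.157),atz(t,(261,178.7),.157),tri([(s,(271.2,245)),(t,(261,178.7))]))
for P,f,y in (([.545,.20,.33],30,-5),([.59,.19,.36],0,4)): print(toolmove(P,ori(f,np.radians(y))))
E
```

```text
[0.6338502  0.19235426 0.157     ] [0.63020194 0.18956911 0.157     ] [0.63289034 0.19054915 0.1540249 ]
(array([ -4.51,   3.98, -13.2 ]), array([-26.4,  31.2,   1.2]))
(array([-14.07,   6.13, -42.92]), array([-16.7,  85.4,   2.7]))
```

Emit:
{"name": "servo_tool", "arguments": {"commands": [[[-2,2,-6,-20,18,1,80],[-4.5,4,-13,-26,31,1,60],[-7,5,-23,-25,50,2,30],[-10,6,-33,-20,68,2,0],[-14,6,-43,-17,85,3,0]]]}}

```text
time: 12.52
position: [0.5906, 0.1871, 0.3602]
tool_rot: [1.157, 1.242, -1.165]
ft_force: [-0.1, 1.3, 1.1]
grip_width: 0.548
```

```bash
python3 - <<'E'
from h import *
s=ctrl.get_state();p=s["position"];print(s["time"],p,s["ft_force"],s["grip_width"]*87,s["joint_positions"].round(3))
print(R.from_rotvec(s["tool_rot"]).as_matrix().round(2).tolist())
for P,f,y in (([.60,.19,.35],0,4),([.633,.190,.30],0,4)): print(toolmove(P,ori(f,np.radians(y))))
E
```

```text
12.525 [0.5906232  0.18707522 0.36018368] [-0.11526047  1.25499581  1.10246911] 47.71456331571871 [-0.088  0.256 -0.339  1.233  0.085  1.671 -1.914]
[[-0.01, 1.0, 0.07], [-0.0, 0.07, -1.0], [-1.0, -0.01, 0.0]]
(array([-0.24,  0.09,  0.31]), array([10.1,  9.6, -2.3]))
(array([-0.24,  0.09,  0.31]), array([60. , 42.8, -0.2]))
```

Excellent; I'll move above the pump (z 0.30, then 0.20) while the fingers finish closing.

Emit:
{"name": "servo_tool", "arguments": {"commands": [[[0,0,0,0,22,0,0],[0,0,0,20,43,0,0],[0,0,0,50,43,0,0],[0,0,0,100,43,0,0],[0,0,0,140,43,0,0]]]}}

```text
time: 13.15
position: [0.6316, 0.1903, 0.2157]
tool_rot: [1.157, 1.241, -1.166]
ft_force: [-0.0, -0.4, 0.2]
grip_width: 0.027
```

```bash
python3 - <<'E'
from h import *
s=ctrl.get_state();p=s["position"];print(s["time"],p,s["ft_force"],s["grip_width"]*87)
print(toolmove([.633,.190,.165],ori(0,np.radians(4))))
save("wrist","w10.png");save("top","t10.png");save("side","s10.png")
i=vision.camera_info("wrist");print(proj(i,[[.633,.19,.157],p]))
# cup unmoved? compare side crop before/after around cup
d=cv2.absdiff(cv2.imread("pics/raw_s9.png")[262:290,287:303],cv2.imread("pics/raw_s10.png")[262:290,287:303]);print(d.mean(),d.max())
E
```

```text
13.15 [0.63162134 0.19027445 0.21571418] [-0.03571619 -0.41172511  0.17064341] 2.3102760315833617
(array([-0.26,  0.14,  0.26]), array([50.7,  1.6,  0.2]))
[[322.30848047 206.07911824]
 [322.26766285 235.50505636]]
5.021577380952381 11
```

Emit:
{"name": "servo_tool", "arguments": {"commands": [[[0,0,0,20,1,0,0],[0,0,0,40,1,0,0],[0,0,0,52,1,0,0],[0,0,0,57,1,0,0],[0,0,0,57,1,0,0]]]}}

```text
time: 13.92
position: [0.6328, 0.191, 0.1615]
tool_rot: [1.157, 1.24, -1.164]
ft_force: [-0.3, -0.0, 0.4]
grip_width: 0.003
```

Emit:
{"name": "servo_tool", "arguments": {"commands": [[[0,0,0,3,0,0,0],[0,0,0,6,0,0,0],[0,0,0,9,0,0,0],[0,0,0,12,0,0,0],[0,0,0,12,0,0,0]]]}}

```text
time: 14.55
position: [0.6326, 0.1909, 0.1493]
tool_rot: [1.157, 1.24, -1.164]
ft_force: [-0.4, 0.2, -0.4]
grip_width: 0.005
```

No contact force at z 0.149, where the head should already be pushed. I'm stopping here to check the relative position numerically.

```bash
python3 - <<'E'
from h import *
save("side","s11.png");save("top","t11.png")
s=vision.camera_info("side");t=vision.camera_info("top");p=ctrl.get_state()["position"];print(p,ctrl.get_state()["ft_force"])
print("tcp",proj(s,p),proj(t,p),"pump",proj(s,[.633,.19,.157]),proj(t,[.633,.19,.157]))
for n in("s9","s11"):
    im=cv2.imread(f"pics/raw_{n}.png");print(n)
    for v in range(236,276,2): print(v,' '.join("%02x%02x%02x"%tuple(im[v,u,::-1]) for u in range(256,304,3)))
E
```

```text
[0.63275018 0.1909574  0.14962737] [ 0.02522772 -0.03598244 -0.20453766]
tcp [[272.04146235 246.19213766]] [[260.87565566 178.36494595]] pump [[271.87690853 244.44323397]] [[260.84233259 177.68104482]]
s9
236 f4f4f0 f5f4f0 f5f4f0 f6f5f2 c0a487 e3c091 d7b188 debb8d d7b188 e2c094 e5c595 ebca9a 875736 333841 2b2c2d 484a4e
238 f4f3f0 f4f4f0 f5f4ef fcfbf9 a9a9a2 deb98c dcb58c dab68c dfbd92 e4c495 e4c495 f0d09e 3f342c c29b53 3d4046 292a2c
240 f8f8f4 f6f6f2 fbfaf7 aaa699 95948e c2a58c deb98d d8b086 e3bf90 e7c797 ebcb9b 6d5a4a 1b1b21 1d1f26 333638 282b2c
242 a6a398 d7d1c4 807e75 8c8981 a59fa5 a19da1 9f9da5 c29d77 cea781 cca680 ddb48a 111519 232123 3d3e44 2c2d2f 565659
244 9b988e 918e86 908d86 8c8984 a19b9f a19ba0 a29ca1 d6ab7b d2ad83 d5ae84 d9b388 2b2622 181819 2f3034 292a2c 464547
246 b7b4a9 aba89e a5a197 8a8685 a09b9d 9e989c a19c9f a29592 d2ac84 dcb588 d8af86 dfb78b 141518 26272a 2a2a2e 2d2e2f
248 a29e95 a5a39a 9a988f 918e83 9d989d a39ca1 989297 636163 7d7b82 9897a3 ba9b7e d9b084 26211d 1c1c1e 29282b 3f4143
250 9f9e96 9b988e 928f86 939087 565457 424043 696366 8f888f 8e7a67 56525a 5f5e64 a7
[... 3048 characters left out ...]
6e72
264 bb714f 68422e 7a634c c2bdb2 bcb7ac b6b3a8 afaca1 a5a297 9b978f 8f8d87 cea880 d4b18c 636568 6d6d6d 6d6e6e 6b6b6f
266 5a3a2a 6e4e3a 7b654d b1ada6 b9b4ab b5b2a7 adaba1 a39f97 95938b 8f8e86 dbae80 a4a9b3 6b6b6c 6c6c6d 6a6b6c 6b6b6e
268 643f2d 7f6c55 846c54 acada5 aca89e aba79e a4a097 99968c 96938b 86847f dcb080 55575a 6b6c6d 6b6b6c 6a6b6b 6d6c6d
270 68402d 7f6a52 846c54 9ea09b a8a49b a29e96 9b978f 95938b 8c8a82 85847f daae7f 56575a 6c6c6c 6d6c6e 6b6c6d 6c6c6f
272 693e2c 886d4e 7c6752 8f8373 95928b 97928c 918e87 89877f 86857d 878580 c7a27d 5c5d60 696a6a 6d6d6e 6c6e6f 6f7070
274 71503c 68677e 0f2f70 af8b67 98958f 94938c 8c8984 888780 898880 85837d dcb183 e8ebf3 8c8c8d 6d6d6f 6c6b6c 6c6c6d
```

```bash
python3 - <<'E'
from h import *
save("wrist","w11.png")
def asc(im,u0,u1,v0,v1,du,dv,i=None,marks=()):
    hsv=cv2.cvtColor(im,cv2.COLOR_BGR2HSV)
    for v in range(v0,v1,dv):
        r=""
        for u in range(u0,u1,du):
            h,s,g=map(int,hsv[v,u]);r+='#' if g<60 else ('+' if s>70 else ('W' if g>185 else ('o' if g>125 else '.')))
        print(v,r)
asc(cv2.imread("pics/raw_s11.png"),226,306,200,280,1,2)
print("wrist"); asc(cv2.imread("pics/raw_w11.png"),200,440,110,330,3,5)
i=vision.camera_info("wrist");p=ctrl.get_state()["position"];print(proj(i,[p,p+[0,0,.02],[.633,.19,.157],[.5645,.183,.132]]))
E
```

```text
200 ooooooooooooo......++++#..........+.+...........##########....#######+++++++++++
202 ooooooooooo........++++####..+.........+.....######.######...########+++++++++++
204 ooooooooo..........+++.##########.....##########..#######...####...###++++++++++
206 .ooooooo..........+++#######.################....#######...#+++...###+++++++++++
208 ................++++###########...............#########..##++++..+++++++++++++++
210 ...............+++.###################################..##+++#..++++++++++++++++
212 .............++++####################################..##+++#..+++++++++++++++++
214 ............+++++#######################################+++#..++++++++++++++++++
216 +++++.....++++++++#####################################+####.+++++++++++++++++++
218 +++++++++++++++++++++++###################################..##++++++++++++++++++
220 +++++++++++++++++++++++###################################.###++++++++++++++++++
222 ++++++++++++++++++++++++################################..###+++++++++++++++++++
224 ++++++++++++++++++++++++###########################.++++####++++++++++++++++
[... 5462 characters left out ...]
...........................++##########++................................
300 ..................................++##########++................................
305 ..................................###############...............................
310 ..................................###############..................#............
315 #......##.#...........#...#....#..###########+++++++++++++++++++++++++++++++++++
320 ++++++++++++++++++++++++++++++++++++++++++++++++++++++++++++++++++++++++++++++++
325 ++++++++++++++++++++++++++++++++++++++++++++++++++++++++++++++++++++++++++++++++
[[322.77666876 237.18703674]
 [323.00578604 250.69148258]
 [324.66028372 241.55252969]
 [327.63415754 321.83325294]]
```

Image evidence: the spout hasn't moved, so the pump is unpressed, and the head disc in the wrist view is within ~4 mm of the TCP in plan. The heights may differ a little, so I'll keep going down in small steps and watch the force.

Emit:
{"name": "servo_tool", "arguments": {"commands": [[[0,0,0,1,0,0,0],[0,0,0,2,0,0,0],[0,0,0,3,0,0,0],[0,0,0,3,0,0,0]]]}}

```text
time: 15.2
position: [0.6327, 0.1909, 0.1465]
tool_rot: [1.157, 1.24, -1.164]
ft_force: [-0.6, -0.8, 0.2]
grip_width: 0.005
```

```bash
python3 - <<'E'
from h import *
save("wrist","w12.png");save("side","s12.png")
i=vision.camera_info("wrist");st=ctrl.get_state();print(st["position"],st["ft_force"])
im=cv2.imread("pics/raw_w12.png");g=cv2.cvtColor(im,cv2.COLOR_BGR2GRAY)
print("col320 rows 180-236:",g[180:236:2,320].tolist())
for v in(205,210,215,220,225,230): print(v,g[v,284:356:3].tolist())
for z in(.139,.147,.157):
    for x in(.625,.633,.641): print(z,x,proj(i,[[x+.016,.19,z],[x,.206,z],[x,.174,z]]).round(0).tolist())
a=cv2.imread("pics/raw_s9.png");b=cv2.imread("pics/raw_s12.png")
for n,q in(("s9",a),("s12",b)): print(n,[cv2.cvtColor(q,cv2.COLOR_BGR2GRAY)[240:264,u].tolist() for u in(280,286,292)])
E
```

```text
[0.63272342 0.19096029 0.14661225] [ 0.48352719  0.22182778 -0.44015529]
col320 rows 180-236: [239, 226, 125, 110, 146, 156, 157, 155, 157, 157, 147, 132, 120, 107, 125, 147, 143, 142, 142, 143, 143, 142, 142, 142, 143, 140, 120, 60]
205 [163, 165, 151, 119, 132, 134, 135, 132, 107, 102, 103, 105, 108, 120, 129, 147, 156, 155, 154, 153, 160, 222, 234, 232]
210 [156, 160, 140, 127, 130, 125, 101, 105, 126, 138, 146, 146, 147, 146, 143, 131, 120, 139, 149, 150, 141, 203, 228, 225]
215 [140, 155, 142, 125, 98, 117, 142, 142, 140, 142, 141, 140, 142, 143, 141, 142, 145, 147, 124, 145, 152, 220, 222, 181]
220 [133, 138, 148, 101, 137, 142, 140, 140, 139, 141, 141, 143, 143, 142, 141, 141, 141, 141, 145, 134, 144, 212, 190, 176]
225 [133, 133, 119, 133, 141, 140, 138, 140, 141, 141, 140, 142, 140, 141, 141, 142, 141, 142, 142, 143, 141, 160, 123, 113]
230 [74, 79, 70, 75, 72, 76, 74, 118, 110, 119, 139, 140, 140, 142, 140, 141, 128, 111, 114, 82, 73, 64, 65, 65]
0.139 0.625 [[325.0, 220.0], [297.0, 243.0], [350.0, 246.0]]
0.139 0.633 [[326.0, 207.0], [298.0, 231.0], [351.0, 234.0]]
0.139 0
[... 429 characters left out ...]
 194, 174, 178, 179, 182, 179, 155, 124, 91, 126, 199, 199, 228, 228, 213, 204, 189, 178, 161, 140, 142, 144, 143], [207, 208, 187, 184, 185, 181, 183, 185, 161, 80, 95, 92, 134, 191, 208, 207, 208, 203, 193, 185, 184, 184, 181, 164], [28, 34, 34, 35, 24, 23, 21, 10, 34, 113, 165, 82, 87, 92, 148, 205, 200, 197, 196, 197, 198, 195, 166, 112]]
s12 [[204, 202, 179, 183, 186, 190, 186, 93, 81, 100, 131, 205, 205, 234, 234, 222, 211, 195, 184, 167, 146, 147, 148, 150], [211, 209, 188, 186, 186, 187, 189, 190, 153, 69, 81, 85, 141, 198, 212, 212, 214, 209, 199, 191, 189, 190, 187, 170], [60, 61, 58, 55, 53, 55, 63, 121, 201, 130, 164, 72, 80, 89, 153, 211, 206, 202, 202, 202, 203, 201, 172, 113]]
```

The wrist view, read in robot coordinates, puts the head top at about (0.637, 0.194), z ≈ 0.145. The arm's readings look offset by several mm from the fixed cameras, and the dipper overlay showed the same offset. I'll back up, shift +4/+3 mm and continue down while watching the force.

Emit:
{"name": "servo_tool", "arguments": {"commands": [[[0,0,0,-4,2,-1,0],[0,0,0,-4,4,-3,0],[0,0,0,0,4,-3,0],[0,0,0,3,4,-3,0],[0,0,0,3,4,-3,0]]]}}

```text
time: 15.92
position: [0.6361, 0.194, 0.1429]
tool_rot: [1.157, 1.24, -1.164]
ft_force: [-0.2, 0.4, 0.2]
grip_width: 0.008
```

Emit:
{"name": "servo_tool", "arguments": {"commands": [[[0,0,0,1,0,0,0],[0,0,0,2,0,0,0],[0,0,0,3,0,0,0],[0,0,0,4,0,0,0],[0,0,0,4,0,0,0]]]}}

```text
time: 16.55
position: [0.6365, 0.1942, 0.1395]
tool_rot: [1.157, 1.24, -1.164]
ft_force: [0.1, -0.5, -0.1]
grip_width: 0.008
```

```bash
python3 - <<'E'
from h import *
save("wrist","w13.png");save("side","s13.png")
st=ctrl.get_state();print(st["position"],st["ft_force"])
i=vision.camera_info("wrist");print(np.round(i["pose"],4).tolist())
for n in("w10","w11","w12","w13"):
    g=cv2.cvtColor(cv2.imread(f"pics/raw_{n}.png"),cv2.COLOR_BGR2GRAY)
    print(n,"col318 rows150-232",g[150:232:2,318].tolist())
    for v in(200,210,220,226): print(v,g[v,270:372:3].tolist())
g=cv2.cvtColor(cv2.imread("pics/raw_s13.png"),cv2.COLOR_BGR2GRAY);print([g[240:264,u].tolist() for u in(280,286,292)])
E
```

```text
[0.63652165 0.19419247 0.13965483] [0.54835075 0.60193483 0.23844373]
[[0.0658, -0.9654, -0.2522, 0.7054], [-0.9978, -0.0627, -0.0204, 0.1999], [0.0038, 0.253, -0.9675, 0.3227], [0.0, 0.0, 0.0, 1.0]]
w10 col318 rows150-232 [215, 228, 235, 237, 236, 238, 239, 234, 177, 125, 154, 157, 159, 158, 150, 119, 145, 146, 146, 145, 145, 143, 146, 145, 143, 143, 142, 143, 141, 141, 142, 143, 142, 140, 142, 138, 132, 133, 132, 133, 130]
200 [135, 135, 135, 136, 138, 138, 137, 136, 139, 131, 141, 143, 143, 144, 142, 142, 143, 142, 144, 144, 144, 144, 145, 193, 183, 179, 178, 178, 171, 146, 112, 116, 133, 132]
210 [135, 134, 135, 135, 134, 135, 142, 170, 190, 193, 149, 140, 140, 141, 143, 142, 142, 142, 143, 142, 142, 144, 128, 113, 113, 114, 114, 112, 113, 114, 112, 114, 118, 138]
220 [188, 189, 188, 184, 161, 158, 126, 126, 127, 125, 118, 116, 118, 125, 133, 129, 138, 139, 137, 148, 148, 148, 131, 100, 100, 103, 103, 105, 104, 106, 105, 104, 117, 130]
226 [143, 140, 132, 131, 132, 132, 133, 130, 131, 127, 119, 166, 165, 116, 109, 104, 132, 148, 139, 111, 109, 122, 148, 109, 98, 105, 106, 104, 10
[... 2456 characters left out ...]
68]
220 [134, 133, 133, 134, 133, 135, 153, 158, 115, 126, 129, 127, 109, 89, 98, 114, 133, 140, 141, 136, 130, 123, 116, 129, 145, 145, 147, 146, 225, 216, 166, 164, 164, 165]
226 [130, 129, 130, 131, 132, 131, 133, 148, 143, 111, 91, 98, 137, 139, 139, 138, 140, 141, 139, 140, 140, 139, 142, 147, 136, 123, 141, 190, 212, 175, 171, 165, 111, 109]
[[203, 201, 181, 183, 186, 191, 187, 93, 77, 85, 134, 207, 205, 234, 234, 223, 211, 196, 184, 166, 145, 147, 148, 150], [212, 211, 188, 186, 186, 187, 189, 192, 155, 70, 80, 85, 142, 198, 213, 213, 214, 209, 199, 191, 189, 190, 188, 169], [62, 59, 58, 55, 53, 54, 63, 122, 202, 128, 164, 74, 81, 89, 154, 211, 208, 203, 202, 204, 203, 201, 172, 115]]
```

```bash
python3 - <<'E'
from h import *
from scipy.optimize import least_squares
i=vision.camera_info("wrist");p=ctrl.get_state()["position"];T=np.array(i["pose"]);off=T[:3,3]-p
obs=[((.6316,.1903,.2157),(318,180),(297,200),(337,200)),((.63275,.19096,.1496),(318,204),(301,210),(333,210),(294,220),(342,220)),((.6327,.19096,.1466),(318,206.3),(303,210),(332,210),(294,220),(343,220)),((.63652,.19419,.13965),(318.5,216.6),(309,220),(336,220),(300,226),(345,226))]
# fit disc radius 16 mm at centre c: rays intersect plane z, distance =16
def res(c,full=False):
    r=[]
    for P,*uv in obs:
        j=dict(i);M=T.copy();M[:3,3]=np.array(P)+off;j["pose"]=M
        for q in uv: r.append(np.hypot(*(atz(j,q,c[2])[:2]-c[:2]))-.016)
    return np.array(r)*1000
f=least_squares(res,[.637,.193,.15],loss="soft_l1");print(f.x,f.fun.round(1))
J=f.jac;print("sd mm",(np.sqrt(np.diag(np.linalg.inv(J.T@J)))*1000).round(2))
for z in(.12,.13,.14,.15,.157):
    g=least_squares(lambda c:res([c[0],c[1],z]),[.637,.193]);print(z,g.x,np.sqrt(np.mean(g.fun**2)))
E
```

```text
[0.63514669 0.19419586 0.14578679] [ 0.7  0.1 -0.8  0.4  0.  -0.4 -0.6 -0.2 -0.2 -0.1 -0.1 -0.4  0.6 -0.
 -0.2 -0.3  0.4  0.2]
sd mm [1.95 0.4  7.35]
0.12 [0.62860867 0.19389486] 1.0410023888164814
0.13 [0.63113863 0.19401257] 0.6959941241149087
0.14 [0.63367894 0.19413015] 0.4361384434259475
0.15 [0.63623406 0.19424846] 0.41728447329579915
0.157 [0.6380336 0.1943323] 0.5620357789481789
```

Fit over the four wrist views: head centre (0.635, 0.194), directly under the fingers, with height uncertain by ±7 mm. I'm centred, so I'll continue down slowly until force appears.

Emit:
{"name": "servo_tool", "arguments": {"commands": [[[0,0,0,1,-1,0,0],[0,0,0,2,-1,0,0],[0,0,0,3,-1,0,0],[0,0,0,4,-1,0,0],[0,0,0,4,-1,0,0]]]}}

```text
time: 17.27
position: [0.6358, 0.1942, 0.1363]
tool_rot: [1.158, 1.239, -1.163]
ft_force: [-0.6, -0.9, 4.4]
grip_width: 0.009
```

```bash
python3 - <<'E'
from h import *
st=ctrl.get_state();print(st["position"],st["ft_force"],st["torque"],st["joint_torque"].round(2))
save("side","s14.png");save("wrist","w14.png")
g=cv2.cvtColor(cv2.imread("pics/raw_s14.png"),cv2.COLOR_BGR2GRAY);print([g[240:264,u].tolist() for u in(280,286,292)])
g=cv2.cvtColor(cv2.imread("pics/raw_w14.png"),cv2.COLOR_BGR2GRAY);print(g[180:232:2,318].tolist())
E
```

```text
[0.63575181 0.19419654 0.1362915 ] [-0.58601002 -0.94435327  4.44339777] [-0.10615564  0.25673201 -0.00449524] [-3.000e-02 -4.901e+01 -3.460e+00 -2.884e+01  4.000e-02 -4.300e-01
 -0.000e+00]
[[207, 201, 181, 183, 185, 189, 185, 94, 75, 86, 136, 205, 205, 233, 233, 222, 211, 196, 183, 170, 161, 146, 148, 148], [211, 210, 190, 186, 185, 187, 190, 191, 153, 70, 80, 77, 120, 201, 214, 212, 213, 209, 199, 191, 189, 190, 187, 169], [60, 59, 60, 56, 54, 53, 63, 121, 201, 129, 163, 74, 79, 80, 132, 212, 207, 203, 202, 202, 203, 201, 172, 115]]
[230, 231, 232, 233, 232, 202, 101, 98, 129, 150, 151, 151, 151, 151, 148, 129, 115, 112, 97, 104, 133, 142, 140, 139, 141, 139]
```

Contact: 4.4 N, the spring's preload. The head top is at reported z ≈ 0.137, so the stop should come near 0.119. Pressing.

Emit:
{"name": "servo_tool", "arguments": {"commands": [[[0,0,0,3,0,0,0],[0,0,0,6,0,0,0],[0,0,0,9,0,0,0],[0,0,0,12,0,0,0],[0,0,0,13,0,0,0]]]}}

```text
time: 18.0
position: [0.6359, 0.1943, 0.1237]
tool_rot: [1.158, 1.239, -1.162]
ft_force: [-1.7, -0.6, 9.0]
grip_width: 0.006
```

Emit:
{"name": "servo_tool", "arguments": {"commands": [[[0,0,0,1,0,0,0],[0,0,0,2,0,0,0],[0,0,0,3,0,0,0],[0,0,0,4,0,0,0],[0,0,0,4,0,0,0]]]}}

```text
time: 18.62
position: [0.6361, 0.1944, 0.1204]
tool_rot: [1.159, 1.239, -1.162]
ft_force: [-2.4, 0.1, 10.7]
grip_width: 0.004
```

Spring law on track (9.0 → 10.7 N). A little more, to find the dead stop and hold there.

Emit:
{"name": "servo_tool", "arguments": {"commands": [[[0,0,0,0.7,0,0,0],[0,0,0,1.4,0,0,0],[0,0,0,2,0,0,0],[0,0,0,2.5,0,0,0],[0,0,0,2.5,0,0,0]]]}}

```text
time: 19.25
position: [0.6364, 0.1945, 0.1187]
tool_rot: [1.159, 1.238, -1.161]
ft_force: [-2.5, -0.4, 11.9]
grip_width: 0.005
```

Emit:
{"name": "servo_tool", "arguments": {"commands": [[[0,0,0,0.7,0,0,0],[0,0,0,1.4,0,0,0],[0,0,0,2,0,0,0],[0,0,0,2,0,0,0],[0,0,0,2,0,0,0]]]}}

```text
time: 19.88
position: [0.6372, 0.1948, 0.1187]
tool_rot: [1.161, 1.237, -1.159]
ft_force: [-5.0, -2.4, 18.5]
grip_width: 0.003
```

Dead stop: z unchanged at 0.1187 while the force rose to 18.5 N. Releasing straight up.

Emit:
{"name": "servo_tool", "arguments": {"commands": [[[0,0,0,0,0,0,0],[0,0,0,-5,0,0,0],[0,0,0,-14,0,0,0],[0,0,0,-26,0,0,0],[0,0,0,-45,0,0,0]]]}}

```text
time: 20.5
position: [0.6348, 0.1938, 0.1583]
tool_rot: [1.156, 1.241, -1.166]
ft_force: [-0.4, -0.1, -0.2]
grip_width: 0.004
```

Emit:
{"name": "servo_tool", "arguments": {"commands": [[[0,0,0,-40,0,0,0],[0,0,0,-80,5,0,0],[0,0,0,-120,10,0,0],[0,0,0,-150,15,0,0],[0,0,0,-150,15,0,0]]]}}

```text
time: 21.12
position: [0.6523, 0.196, 0.3121]
tool_rot: [1.161, 1.237, -1.159]
ft_force: [0.6, -1.2, -0.5]
grip_width: 0.005
```

```bash
python3 - <<'E'
from h import *
st=ctrl.get_state();print(st["time"],st["position"],st["ft_force"])
save("side","s20.png");a=cv2.cvtColor(cv2.imread("pics/raw_s0.png"),6);b=cv2.cvtColor(cv2.imread("pics/raw_s20.png"),6);c=cv2.cvtColor(cv2.imread("pics/raw_s12.png"),6)
def shift(n,A,B,x0,y0,x1,y1):
    r=cv2.matchTemplate(B[y0-8:y1+8,x0-8:x1+8],A[y0:y1,x0:x1],cv2.TM_CCOEFF_NORMED);_,v,_,l=cv2.minMaxLoc(r);print(n,"corr %.2f shift"%v,l[0]-8,l[1]-8)
shift("spout vs unpressed",c,b,278,245,298,258)
shift("cup vs before press",c,b,285,262,305,292)
shift("bottle",c,b,262,260,286,280)
shift("jar",a,b,250,228,272,245);shift("mould",a,b,222,255,255,280)
shift("ladle",a,b,305,150,330,210);shift("small",a,b,342,108,356,160);shift("mould_front",a,b,345,220,380,250);shift("knife",a,b,393,155,430,202)
E
```

```text
21.125 [0.6522569  0.1960307  0.31206646] [ 0.63750115 -1.18946026 -0.48244181]
spout vs unpressed corr 0.94 shift 0 0
cup vs before press corr 1.00 shift 0 0
bottle corr 1.00 shift 0 0
jar corr 0.99 shift 0 0
mould corr 1.00 shift 0 0
ladle corr 0.87 shift 0 0
small corr 0.99 shift 0 0
mould_front corr 0.98 shift 0 0
knife corr 1.00 shift 0 0
```

Emit:
{"name": "servo_tool", "arguments": {"commands": [[[0,0,0,0,0,0,0],[0,0,0,0,0,0,0],[0,0,0,0,0,0,0]]]}}

```text
time: 21.55
position: [0.6506, 0.1954, 0.3082]
tool_rot: [1.156, 1.241, -1.165]
ft_force: [-0.4, 1.0, 0.3]
grip_width: 0.005
```

```bash
python3 -c "
from bench import close_job;print(close_job())"
```

```text
the job is handed in; nothing more can be done
None
```

I lifted the larger dipper off the middle hook and stood it upright with its cup under the spout. After letting go of it, I pressed the pump to its stop, let it rise and handed in the job at 21.6 s. No verdict was reported.

**Dipper:** The lift showed no wrenching, with wrist force about 3 N, roughly the dipper's weight. After release, the cup rim matched the spout position to about 3 mm in the fixed-camera overlay.

**Pump:** Contact came at 4.4 N, and at the stop the force rose to 18.5 N with no further travel. I held it there about 0.25 s.

**Last checks:** After the press, the side view showed no pixel shift of the spout (so the head is up again), cup or bottle. The jar, both moulds, small dipper, ladle and knife had not moved since the start, though the ladle match was weaker (0.87). I did not check the medallion.

**What disagreed:**
- **Pump height:** The arm's reported height at first contact with the pump head was 0.137 m, against the stated 0.157 m. I went by force and wrist-camera parallax instead.
- **Cup position:** The estimate from the arm's pose was about 1 cm off what the cameras showed. I corrected this by picture before setting the dipper down.
- **Views:** I used all 12 picture views, so every check from the pump press on was numerical.

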